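Load the ink carousel and present the red jar

TASK

The ink carousel holds two jars and is wanted with four: stand any two of the three loose jars upright in empty pockets and leave the third where it is. Then grip the carousel's black centre knob and turn it until the red jar with the white lid is at the red front pointer, and finish still gripping the knob, holding the turntable still there. Leave the bottle, the tub and the tape alone.

Things in the scene. Friction and masses are not known exactly. Their poses are not given: they have to be found in the camera images.
- knob: black round fluted knob in the middle of the turntable, fixed to it: 40 mm across, 38 mm tall, on a 16 mm post; origin on the turning axis at the height to grip, 115 mm above the table (the knob spans z 96 to 134 mm); z up. It turns with the table, either way, with light friction (about 0.06 N m), and stays where it is left
- carousel (a joint): angle of the turntable (rad), positive anticlockwise from above; 0 = the red jar is at the front pointer; it starts between 0.7 and 2.0. The plywood turntable is 278 mm across, its top 28 mm above the table, with five pockets 72 degrees apart: one with the red jar, one with an orange jar (both clipped in for good), three empty at the start
- front (a point): fixed point 100 mm from the turning axis, straight over the line from the axis to the red pointer block that sticks out from under the turntable, 55 mm above the table: where the centre of the red jar has to be. The carousel's stand does not move
- red_jar_center (a point): centre, half-way up, of the red jar with the white lid, clipped into its pocket, 55 mm across and tall, 100 mm from the turning axis
- pocket_a (a point): centre of the floor of one of the three pockets empty at the start; it turns with the turntable. A pocket is a cork-floored aluminium ring, 62 mm inside, 70 mm outside, 12 mm deep; its centre is 100 mm from the turntable's axis and its floor 28 mm above the table
- pocket_b (a point): centre of the floor of one of the three pockets empty at the start; it turns with the turntable. A pocket is a cork-floored aluminium ring, 62 mm inside, 70 mm outside, 12 mm deep; its centre is 100 mm from the turntable's axis and its floor 28 mm above the table
- pocket_c (a point): centre of the floor of one of the three pockets empty at the start; it turns with the turntable. A pocket is a cork-floored aluminium ring, 62 mm inside, 70 mm outside, 12 mm deep; its centre is 100 mm from the turntable's axis and its floor 28 mm above the table
- yellow_jar_center (a point): centre, half-way up, of the loose jar with a yellow ink band and black screw lid: 55 mm across and 55 mm tall (body 52 mm, lid 54 mm across, the lid being the top 14 mm), 0.16 kg; z up. It stands on the table at the robot's right at the start
- black_jar_center (a point): centre, half-way up, of the loose jar with a black ink band and black screw lid: 55 mm across and 55 mm tall (body 52 mm, lid 54 mm across, the lid being the top 14 mm), 0.16 kg; z up. It stands on the table at the robot's right at the start
- teal_jar_center (a point): centre, half-way up, of the loose jar with a dark teal ink band and black screw lid: 55 mm across and 55 mm tall (body 52 mm, lid 54 mm across, the lid being the top 14 mm), 0.16 kg; z up. It stands on the table at the robot's right at the start
- bottle: bystander: white paint bottle with black cap, 67 mm across, 142 mm tall; origin at the centre of its underside
- tub: bystander: black tub with lid, about 100 mm across, 112 mm tall; origin at the centre of its underside
- tape: bystander: roll of masking tape lying flat, 103 mm across, 25 mm tall; origin at the centre of its underside
There are look-alikes about, which are no part of the job. Leave any brown look-alike of the part that bears yellow_jar_center alone.

How it is judged (in metres and radians):
On the way, in this order (a step that is already met when the one before it is completed fails the run):
1. exactly two of the three loose jars stand in pockets, let go, the third where it was ((((distance of yellow_jar_center from where it was at the start of the episode below 0.03 m and height (world z) of yellow_jar_center below 0.034 m and angle between yellow_jar_center's own z axis and vertical below 0.1 rad) and (horizontal distance between black_jar_center and knob between 0.09 and 0.11 m and height (world z) of black_jar_center between 0.05 and 0.0595 m and angle between black_jar_center's own z axis and vertical below 0.1 rad and contact force between the fingers and black_jar below 0.5 N) and (horizontal distance between teal_jar_center and knob between 0.09 and 0.11 m and height (world z) of teal_jar_center between 0.05 and 0.0595 m and angle between teal_jar_center's own z axis and vertical below 0.1 rad and contact force between the fingers and teal_jar below 0.5 N)) or ((horizontal distance between yellow_jar_center and knob between 0.09 and 0.11 m and height (world z) of yellow_jar_center between 0.05 and 0.0595 m and angle between yellow_jar_center's own z axis and vertical below 0.1 rad and contact force between the fingers and yellow_jar below 0.5 N) and (distance of black_jar_center from where it was at the start of the episode below 0.03 m and height (world z) of black_jar_center below 0.034 m and angle between black_jar_center's own z axis and vertical below 0.1 rad) and (horizontal distance between teal_jar_center and knob between 0.09 and 0.11 m and height (world z) of teal_jar_center between 0.05 and 0.0595 m and angle between teal_jar_center's own z axis and vertical below 0.1 rad and contact force between the fingers and teal_jar below 0.5 N)) or ((horizontal distance between yellow_jar_center and knob between 0.09 and 0.11 m and height (world z) of yellow_jar_center between 0.05 and 0.0595 m and angle between yellow_jar_center's own z axis and vertical below 0.1 rad and contact force between the fingers and yellow_jar below 0.5 N) and (horizontal distance between black_jar_center and knob between 0.09 and 0.11 m and height (world z) of black_jar_center between 0.05 and 0.0595 m and angle between black_jar_center's own z axis and vertical below 0.1 rad and contact force between the fingers and black_jar below 0.5 N) and (distance of teal_jar_center from where it was at the start of the episode below 0.03 m and height (world z) of teal_jar_center below 0.034 m and angle between teal_jar_center's own z axis and vertical below 0.1 rad)))), for 0.2 s.
2. the knob is gripped with the red jar still well away from the pointer ((((distance of yellow_jar_center from where it was at the start of the episode below 0.03 m and height (world z) of yellow_jar_center below 0.034 m and angle between yellow_jar_center's own z axis and vertical below 0.1 rad) and (horizontal distance between black_jar_center and knob between 0.09 and 0.11 m and height (world z) of black_jar_center between 0.05 and 0.0595 m and angle between black_jar_center's own z axis and vertical below 0.1 rad and contact force between the fingers and black_jar below 0.5 N) and (horizontal distance between teal_jar_center and knob between 0.09 and 0.11 m and height (world z) of teal_jar_center between 0.05 and 0.0595 m and angle between teal_jar_center's own z axis and vertical below 0.1 rad and contact force between the fingers and teal_jar below 0.5 N)) or ((horizontal distance between yellow_jar_center and knob between 0.09 and 0.11 m and height (world z) of yellow_jar_center between 0.05 and 0.0595 m and angle between yellow_jar_center's own z axis and vertical below 0.1 rad and contact force between the fingers and yellow_jar below 0.5 N) and (distance of black_jar_center from where it was at the start of the episode below 0.03 m and height (world z) of black_jar_center below 0.034 m and angle between black_jar_center's own z axis and vertical below 0.1 rad) and (horizontal distance between teal_jar_center and knob between 0.09 and 0.11 m and height (world z) of teal_jar_center between 0.05 and 0.0595 m and angle between teal_jar_center's own z axis and vertical below 0.1 rad and contact force between the fingers and teal_jar below 0.5 N)) or ((horizontal distance between yellow_jar_center and knob between 0.09 and 0.11 m and height (world z) of yellow_jar_center between 0.05 and 0.0595 m and angle between yellow_jar_center's own z axis and vertical below 0.1 rad and contact force between the fingers and yellow_jar below 0.5 N) and (horizontal distance between black_jar_center and knob between 0.09 and 0.11 m and height (world z) of black_jar_center between 0.05 and 0.0595 m and angle between black_jar_center's own z axis and vertical below 0.1 rad and contact force between the fingers and black_jar below 0.5 N) and (distance of teal_jar_center from where it was at the start of the episode below 0.03 m and height (world z) of teal_jar_center below 0.034 m and angle between teal_jar_center's own z axis and vertical below 0.1 rad))) and contact force between the fingers and knob above 4 N and horizontal distance between red_jar_center and front above 0.04 m), for 0.1 s.
3. the red jar is at the pointer, the knob gripped ((((distance of yellow_jar_center from where it was at the start of the episode below 0.03 m and height (world z) of yellow_jar_center below 0.034 m and angle between yellow_jar_center's own z axis and vertical below 0.1 rad) and (horizontal distance between black_jar_center and knob between 0.09 and 0.11 m and height (world z) of black_jar_center between 0.05 and 0.0595 m and angle between black_jar_center's own z axis and vertical below 0.1 rad and contact force between the fingers and black_jar below 0.5 N) and (horizontal distance between teal_jar_center and knob between 0.09 and 0.11 m and height (world z) of teal_jar_center between 0.05 and 0.0595 m and angle between teal_jar_center's own z axis and vertical below 0.1 rad and contact force between the fingers and teal_jar below 0.5 N)) or ((horizontal distance between yellow_jar_center and knob between 0.09 and 0.11 m and height (world z) of yellow_jar_center between 0.05 and 0.0595 m and angle between yellow_jar_center's own z axis and vertical below 0.1 rad and contact force between the fingers and yellow_jar below 0.5 N) and (distance of black_jar_center from where it was at the start of the episode below 0.03 m and height (world z) of black_jar_center below 0.034 m and angle between black_jar_center's own z axis and vertical below 0.1 rad) and (horizontal distance between teal_jar_center and knob between 0.09 and 0.11 m and height (world z) of teal_jar_center between 0.05 and 0.0595 m and angle between teal_jar_center's own z axis and vertical below 0.1 rad and contact force between the fingers and teal_jar below 0.5 N)) or ((horizontal distance between yellow_jar_center and knob between 0.09 and 0.11 m and height (world z) of yellow_jar_center between 0.05 and 0.0595 m and angle between yellow_jar_center's own z axis and vertical below 0.1 rad and contact force between the fingers and yellow_jar below 0.5 N) and (horizontal distance between black_jar_center and knob between 0.09 and 0.11 m and height (world z) of black_jar_center between 0.05 and 0.0595 m and angle between black_jar_center's own z axis and vertical below 0.1 rad and contact force between the fingers and black_jar below 0.5 N) and (distance of teal_jar_center from where it was at the start of the episode below 0.03 m and height (world z) of teal_jar_center below 0.034 m and angle between teal_jar_center's own z axis and vertical below 0.1 rad))) and contact force between the fingers and knob above 4 N and horizontal distance between red_jar_center and front below 0.012 m and velocity of joint carousel between -0.06 and 0.06 rad/s), for 0.2 s.
At the end, for the whole second after the job is handed in: The red jar's centre is within 12 mm (about 7 degrees) of the front point, the fingers press the knob with more than 4 N in all and the turntable is still (under 0.06 rad/s); exactly two of the loose jars stand upright on their pocket floors, the third stands within 30 mm of where it began (all of step 3); the arm keeps its last pose, push and grip.
It fails at once if the bottle is moved more than 30 mm or tipped (distance of bottle from where it was at the start of the episode above 0.03 m or angle between bottle's own z axis and vertical above 0.4 rad).
It fails at once if the tub is moved more than 30 mm or tipped (distance of tub from where it was at the start of the episode above 0.03 m or angle between tub's own z axis and vertical above 0.4 rad).
It fails at once if the tape is moved more than 30 mm or tipped (distance of tape from where it was at the start of the episode above 0.03 m or angle between tape's own z axis and vertical above 0.4 rad).
It also fails if it takes over 72 s, if anything falls off the work surface, if the arm or the gripper's body presses on something with over 40 N, if the wrist force passes 120 N, or if a joint passes its speed limit or range.

ROBOT

A 7-joint arm with a two-finger parallel gripper is mounted at the origin on the work surface; the furniture and walls round the work are solid. World frame = base frame: x ahead of the robot, y to its left, z up, the work surface at z = 0. Lengths are in m, angles in degrees, forces in N, time in s.
With the tool pointing down it reaches from about 0.4 to 0.85 m from the base axis. Payload 6.9 kg.
Tool frame: the origin (TCP) lies at the very end of the fingers, on their centre line; the grasp point (between the pads) lies 19 mm behind it; z points along the fingers, y is the line along which they close (so a half turn about z gives the same grasp; the last joint's range is limited). The gripper opens to 85 mm and grips with 20 to 120 N. Pads are 22 mm wide; open, the fingers measure 114 mm over their backs; the gripper's body (76 mm by 85 mm) begins 54 mm behind the grasp point. The pads swing forward as they close: fully open they stand 13 mm farther back than shut.
Start: joints at [-59.903, 29.078, -13.613, 85.955, 7.202, 65.827, -8.869], TCP at [0.255, 0.571, 0.208] pointing down, gripper open.
Joint ranges: [-176.47, 176.47], [-13.61, 117.27], [-81.72, 77.17], [0.22, 143.17], [-87.28, 267.28], [10, 112.55], [-165.47, 165.47]. Speed limits (degrees/s): [136.94, 136.94, 180, 180, 180, 180, 180].

INTERFACE

Orientations are given as [roll, pitch, yaw] about the fixed x, y, z axes, in that order (R = Rz(yaw) Ry(pitch) Rx(roll)).
In Python, from bench import manip gives the robot as it stands.
- The arm moves only by the shell command python3 -m inch 'ROWS'. ROWS is JSON, one flat list of numbers, 5 for each row, row after row: the shift along the tool's x, y, z each as a share of 40 cm, from -1 to 1, then the turn about the tool's z as a share of 180 degrees, from -1 to 1, then the closure, from -1 (fully open) to 1 (shut), so that 0 is half open. A call has 1 to 10 rows; each row is the pose to reach, as a shift and turn from the pose commanded when the call began, along the tool's axes at that moment, turning the shorter way round; what a row does not reach only later rows make up. A row lasts 1/10 s, in which the tool goes at most 50 mm and 8.59 degrees, less where a joint would pass 70% of its speed; a pose out of reach is approached as far as the arm can. A call with a number of a shift or a turn outside -1 to 1 is refused whole. A call with a gripper value outside its range is refused whole. The fingers move at their own pace and stop on an object; the grip force is fixed at half the most. Time passes only in rows, so rows that repeat a pose let the fingers close. It gives the time, the measured TCP pose, the force, the opening and the grip force at its end, in the units of the state.
- manip.observe(): the state, without advancing time (a new reading comes with each control period).
- manip.snapshot(name): name is "scene" or "top" or "wrist"; returns a dict with "pixels" (384x512x3 uint8, red, green, blue), "fx", "fy", "cx", "cy" (pixels), "k1" (the pictures are not rectified: a ray, as slopes to the right and down, at radius r is drawn at 1 + k1 r^2 times it, then the intrinsics apply), "position" and "orientation" of the camera in the world. Camera axes: x right, y down, z forward; pixel columns grow to the right and rows downward; lengths in m; the calibration is good to about 2 mm. A picture is of the moment at which its call begins. There is no depth.
- manip.close_job(): hands the job in; it is judged then, once.
The state is a dict: "time": time; "q": joint angles; "joint_vel": joint speeds; "joint_torque": joint torques, N m; "tcp_pos": TCP position; "tcp_rot": TCP orientation; "wrist_force": force on the tool from outside, world axes, zero at the start; "moment": the same for the moment, N m; "finger_gap": finger opening in m; "finger_force": force on a finger pad.
Only numpy, scipy, OpenCV 4.12 (cv2) and the standard library are available. Lean on these libraries where they do the work, as an engineer would, in place of code of your own. Each camera call takes 0.05 s, during which the arm holds its last target. There are 200 camera calls.

## Working session

There is one attempt and no reset: what is moved stays moved. The work goes in short steps, Python scripts to look and compute and a shell command to move; the robot and the scene stay as the last step left them, time stands still between calls to the robot, and variables do not carry over. Pictures are saved under pics/ and viewed, at most 10 in all, crops included, and the job is handed in when it is done.

```bash
ls; mkdir -p pics; cat > h.py <<'E'
import numpy as np, cv2
from bench import manip
def snap(n,f=None):
    s=manip.snapshot(n)
    if f: cv2.imwrite('pics/'+f,cv2.cvtColor(s['pixels'],cv2.COLOR_RGB2BGR))
    return s
E
python3 - <<'E'
from h import *
for n in ['scene','top']:
    s=snap(n,n+'0.png'); print({k:v for k,v in s.items() if k!='pixels'})
print(manip.observe())
E
```

```text
pics
{'fx': 465.20686137598557, 'fy': 465.20686137598557, 'cx': 257.3638665111803, 'cy': 197.76109151344573, 'k1': -0.09744311855842794, 'position': array([-0.28025715, -0.60843413,  0.66152003]), 'orientation': array([-1.18676236e+02, -4.41734398e-03, -5.40986445e+01])}
{'fx': 408.53792996536015, 'fy': 408.53792996536015, 'cx': 251.0700264746552, 'cy': 187.9505240228882, 'k1': -0.012661862973873386, 'position': array([ 0.43944953, -0.02197948,  1.26894463]), 'orientation': array([-175.97785081,    0.47789991,  -88.88097838])}
{'time': 0.1, 'q': array([-59.90340042,  29.12160963, -13.60810764,  86.00239071,
         7.20444044,  65.82603333,  -8.86965833]), 'joint_vel': array([ 0.03277561, -0.07641981, -0.00624333, -0.13418275,  0.04945174,
        0.01171972,  0.00968503]), 'joint_torque': array([-5.19049747e-03, -6.21837544e+01, -2.19494171e+00, -2.50203913e+01,
        1.25221006e-02,  7.89755490e-03, -2.48937238e-05]), 'tcp_pos': array([0.25462621, 0.57026064, 0.20710969]), 'tcp_rot': array([-1.79908988e+02,  4.19416303e-03,  1.55948162e+02]), 'wrist_force': array([0.70919917, 0.66520579, 0.18917525]), 'moment': array([0.00777601, 0.01287122, 0.00606202]), 'finger_force': 0.0, 'finger_gap': 0.08520875962730327}
```

View pics/top0.png

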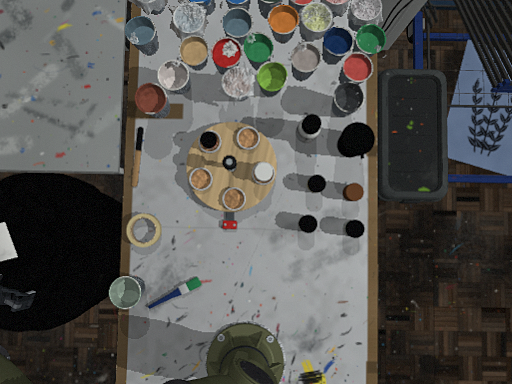

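View pics/scene0.png

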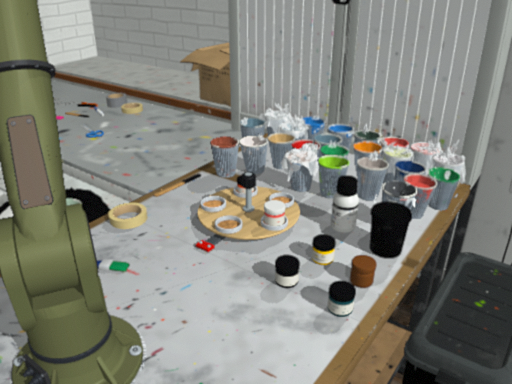

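The top view has the knob at (229,162), the white-lidded red jar at (263,173) and the orange jar at (209,140). The empty pockets are at (247,139), (200,179) and (233,198), and the pointer is at (229,224). The loose jars are yellow (316,184) and two others at (308,224) and (354,228). Brown is at (354,191), the bottle at (311,124) and the tub at (355,140).

```bash
cat >> h.py <<'E'
from scipy.spatial.transform import Rotation as R
def ray(s,u,v,z):
    K=np.array([[s['fx'],0,s['cx']],[0,s['fy'],s['cy']],[0,0,1]])
    d=cv2.undistortPoints(np.array([[[u,v]]],float),K,np.array([s['k1'],0,0,0.]))[0,0]
    w=R.from_euler('xyz',s['orientation'],degrees=True).as_matrix()@np.array([d[0],d[1],1])
    return s['position']+w*(z-s['position'][2])/w[2]
def blob(s,u,v,m,r=20):
    """centroid (px) and area of the mask component nearest (u,v)"""
    w=np.zeros_like(m,np.uint8); w[v-r:v+r,u-r:u+r]=m[v-r:v+r,u-r:u+r]
    n,l,st,c=cv2.connectedComponentsWithStats(w.astype(np.uint8))
    i=1+np.argmin(np.hypot(*(c[1:]-[u,v]).T)-0.05*st[1:,4])
    return c[i],st[i,4]
E
python3 - <<'E'
from h import *
s=snap('top'); p=s['pixels'].astype(int); hsv=cv2.cvtColor(s['pixels'],cv2.COLOR_RGB2HSV)
dark=p.max(2)<45; white=(p.min(2)>170)
red=((hsv[...,0]<6)|(hsv[...,0]>174))&(hsv[...,1]>150)&(hsv[...,2]>100)
org=(hsv[...,1]>95)&(hsv[...,2]>120)
al=(hsv[...,1]<60)&(hsv[...,2]>90)
for n,u,v,m,z in [('knob',229,162,dark,.134),('orangejar',209,140,dark,.083),('redjar',263,173,white,.083),('pointer',229,224,red,.02),('yellow',316,184,dark,.055),('near',308,224,dark,.055),('far',354,228,dark,.055),('bottle',311,124,dark,.142),('tub',355,140,dark,.112),
]:
    c,a=blob(s,u,v,m,16 if n!='tub' else 24); print(n,c.round(1),a,ray(s,*c,z).round(3))
for u,v in [(247,139),(200,179),(233,198),(354,191)]:
    print(u,v,ray(s,u,v,.04).round(3))
E
python3 - <<'E'
import cv2
i=cv2.imread('pics/top0.png')[100:250,170:380]
cv2.imwrite('pics/crop.png',cv2.resize(i,None,fx=3.8,fy=3.8,interpolation=cv2.INTER_CUBIC))
E
```

```text
knob [229.2 162.7] 98 [0.589 0.052 0.134]
orangejar [208.1 139.3] 211 [0.663 0.119 0.083]
redjar [263.6 171. ] 246 [ 0.573 -0.046  0.083]
pointer [229.2 224.4] 87 [0.414 0.055 0.02 ]
yellow [316.2 183.3] 241 [ 0.542 -0.204  0.055]
near [307.5 223.5] 245 [ 0.422 -0.179  0.055]
far [354.3 228.4] 258 [ 0.411 -0.318  0.055]
bottle [310.9 123.8] 288 [ 0.701 -0.175  0.142]
tub [355.6 139.9] 989 [ 0.664 -0.307  0.112]
247 139 [0.675 0.005 0.04 ]
200 179 [0.55  0.145 0.04 ]
233 198 [0.494 0.044 0.04 ]
354 191 [ 0.522 -0.32   0.04 ]
```

View pics/crop.png

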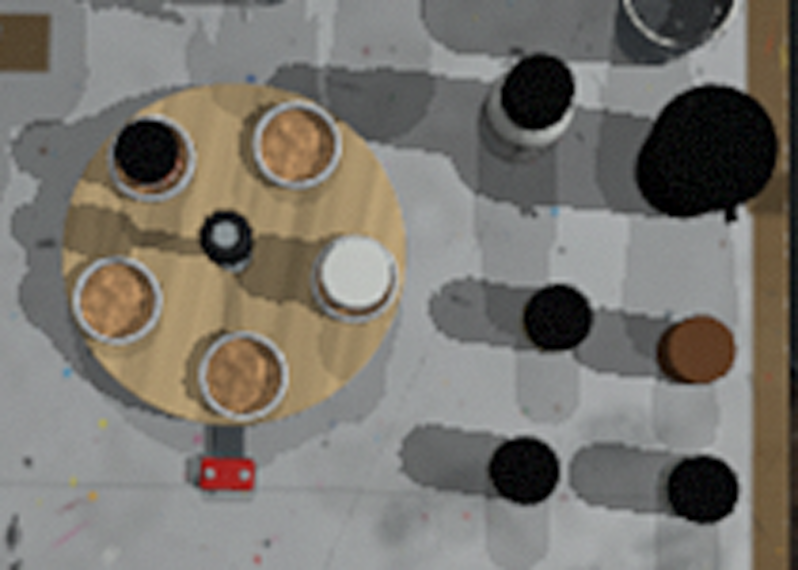

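```bash
cat >> h.py <<'E'
def to(x,y,z,yaw):
    o=manip.observe(); M=R.from_euler('xyz',o['tcp_rot'],degrees=True).as_matrix()
    d=M.T@(np.array([x,y,z])-o['tcp_pos']); t=-((yaw-o['tcp_rot'][2]+180)%360-180)
    print('at',o['tcp_pos'].round(4),o['tcp_rot'].round(2),'F',o['wrist_force'].round(1),'gap',o['finger_gap'].round(4),'-> rows',(d/.4).round(4),round(t/180,4))
E
python3 - <<'E'
from h import *
from scipy.optimize import least_squares
s=manip.snapshot('top')
P=[(ray(s,248.4,137.9,.04),1),(ray(s,200.8,178.9,.04),3),(ray(s,233.9,198.7,.04),4),(ray(s,208.1,139.3,.083),2),(ray(s,263.6,171,.083),0)]
f=lambda q:np.concatenate([p[:2]-(q[:2]+.1*np.array([np.cos(q[2]+k*np.radians(72)),np.sin(q[2]+k*np.radians(72))])) for p,k in P])
r=least_squares(f,[.589,.052,-1.73]);print(r.x[:2].round(4),np.degrees(r.x[2]),(r.fun*1000).round(1))
for k in(0,1,2,3,4):
    a=r.x[2]+k*np.radians(72);print(k,(r.x[:2]+.1*np.array([np.cos(a),np.sin(a)])).round(4))
to(.50,.15,.208,90)
E
```

```text
[0.5914 0.0514] -101.52266475488123 [-0.3 -1.1  0.2  0.1  0.2  0.9 -1.6 -0.4  1.5  0.5]
0 [ 0.5714 -0.0466]
1 [0.6784 0.0021]
2 [0.6651 0.119 ]
3 [0.55   0.1424]
4 [0.492  0.0401]Traceback (most recent call last):
  File "<stdin>", line 9, in <module>
  File "h.py", line 22, in to
    print('at',o['tcp_pos'].round(4),o['tcp_rot'].round(2),'F',o['wrist_force'].round(1),'gap',o['finger_gap'].round(4),'-> rows',(d/.4).round(4),round(t/180,4))
                                                                                               ^^^^^^^^^^^^^^^^^^^^^
AttributeError: 'float' object has no attribute 'round'
```

```bash
sed -i "s/o\['finger_gap'\].round(4)/round(o['finger_gap'],4)/" h.py; python3 -c "
from h import *
to(.50,.15,.208,90)"
```

```text
at [0.2546 0.5704 0.2073] [-179.94    0.    155.95] F [-0.   0.1 -0.1] gap 0.0855 -> rows [-9.885e-01 -7.098e-01 -8.000e-04] 0.3664
```

```bash
python3 -m inch '[-0.988,-0.71,0,0.366,-1, -0.988,-0.71,0,0.366,-1, -0.988,-0.71,0,0.366,-1, -0.988,-0.71,0,0.366,-1, -0.988,-0.71,0,0.366,-1, -0.988,-0.71,0,0.366,-1, -0.988,-0.71,0,0.366,-1, -0.988,-0.71,0,0.366,-1, -0.988,-0.71,0,0.366,-1, -0.988,-0.71,0,0.366,-1]'; python3 -c "
from h import *
to(.422,-.179,.13,90)"
```

```text
time: 1.2
tcp_pos: [0.5011, 0.1469, 0.208]
tcp_rot: [180.0, 0.1, 89.9]
wrist_force: [0.7, 0.0, -0.3]
finger_gap: 0.0853
finger_force: 0.0
at [0.5011 0.1469 0.208 ] [1.7996e+02 6.0000e-02 8.9920e+01] F [ 0.7  0.  -0.3] gap 0.0853 -> rows [-0.8148 -0.1966  0.1957] -0.0005
```

```bash
python3 -m inch '[-0.815,-0.197,0,0,-1, -0.815,-0.197,0,0,-1, -0.815,-0.197,0,0,-1, -0.815,-0.197,0,0,-1, -0.815,-0.197,0,0,-1, -0.815,-0.197,0,0,-1, -0.815,-0.197,0.1,0,-1, -0.815,-0.197,0.195,0,-1, -0.815,-0.197,0.195,0,-1,-0.815,-0.197,0.195,0,-1]'; python3 -c "
from h import *
s=snap('wrist','w1.png'); print(s['position'],s['orientation'])
to(.422,-.179,.016,90)"
```

```text
time: 2.2
tcp_pos: [0.4214, -0.1752, 0.1302]
tcp_rot: [-179.9, -0.0, 90.1]
wrist_force: [0.5, -0.0, 0.9]
finger_gap: 0.0856
finger_force: 0.0
[ 0.42046908 -0.09530669  0.29494379] [1.61823989e+02 9.31071659e-02 9.11027675e-02]
at [ 0.4223 -0.1753  0.131 ] [ 1.7996e+02 -1.0000e-02  9.0130e+01] F [-0.2 -0.2  0.8] gap 0.0859 -> rows [-0.0094 -0.001   0.2876] 0.0007
```

View pics/w1.png

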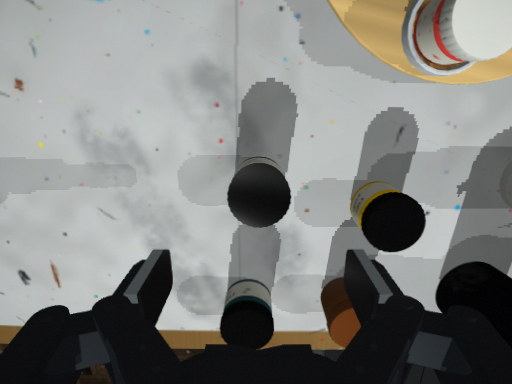

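The wrist view shows the near (black) jar's lid at (258,195), midway between the fingers. The yellow jar is at (392,221) and teal at (247,322).

```bash
python3 -c "
from h import *
s=snap('wrist'); print(ray(s,258.5,195,.055), ray(s,392.5,221,.055))
to(.422,-.179,.016,90)"
```

```text
[ 0.42201449 -0.17665119  0.055     ] [ 0.53919739 -0.20039416  0.055     ]
at [ 0.4228 -0.1753  0.1314] [1.7988e+02 2.0000e-02 9.0160e+01] F [ 0.6 -0.1 -0.7] gap 0.0855 -> rows [-0.0092 -0.0026  0.2886] 0.0009
```

```bash
python3 -m inch '[-0.006,-0.001,0.15,0,-1, -0.006,-0.001,0.287,0,-1, -0.006,-0.001,0.287,0,-1, -0.006,-0.001,0.287,0,-1, -0.006,-0.001,0.287,0,0.6, -0.006,-0.001,0.287,0,0.6, -0.006,-0.001,0.287,0,1, -0.006,-0.001,0.287,0,1,-0.006,-0.001,0.287,0,1]'; python3 -c "
from h import *
to(.492,.0401,.046,90)"
```

```text
time: 3.2
tcp_pos: [0.4223, -0.1785, 0.0174]
tcp_rot: [179.8, 0.1, 90.1]
wrist_force: [-2.8, 1.4, 13.7]
finger_gap: 0.0504
finger_force: 60.0
at [ 0.4223 -0.1785  0.0174] [1.7978e+02 5.0000e-02 9.0070e+01] F [-2.8  1.4 13.7] gap 0.0504 -> rows [ 0.5463  0.1752 -0.0713] 0.0004
```

```bash
python3 -m inch '[0,0,-0.12,0,1, 0,0,-0.25,0,1, 0.1,0.03,-0.3,0,1, 0.546,0.175,-0.3,0,1, 0.546,0.175,-0.3,0,1, 0.546,0.175,-0.3,0,1, 0.546,0.175,-0.3,0,1, 0.546,0.175,-0.3,0,1, 0.546,0.175,-0.3,0,1, 0.546,0.175,-0.3,0,1]'; python3 -c "
from h import *
s=snap('wrist','w2.png')
to(.492,.0401,.046,90)"
```

```text
time: 4.2
tcp_pos: [0.4905, 0.0392, 0.1357]
tcp_rot: [180.0, 0.0, 90.0]
wrist_force: [-1.0, 0.1, -2.1]
finger_gap: 0.0502
finger_force: 64.8
at [0.4905 0.0389 0.1356] [1.7997e+02 3.0000e-02 8.9950e+01] F [-0.5  0.1 -1.9] gap 0.0506 -> rows [0.0032 0.0037 0.2241] -0.0003
```

View pics/w2.png

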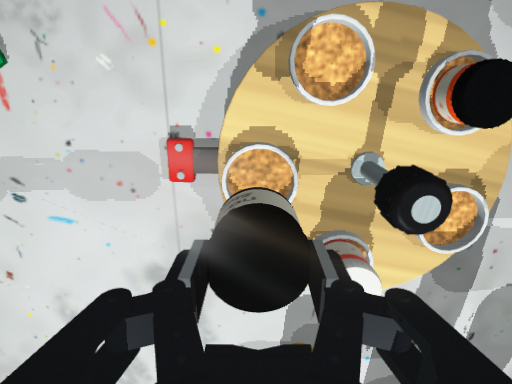

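The wrist view shows the jar held upright between the fingers. The front pocket ring is centred near (260,181), the left ring at (332,60) and the pointer at (180,160).

```bash
python3 -c "
from h import *
s=snap('wrist')
for u,v in [(260,181),(332,60),(454,219)]: print(ray(s,u,v,.04))
for u,v in [(258,265)]: print('lid',ray(s,u,v,.136-.0174+.055))
print('ptr',ray(s,180,160,.03))
to(.492,.0401,.046,90)"
```

```text
[0.4915562  0.04401829 0.04      ]
[0.54902553 0.14476213 0.04      ]
[0.67659873 0.00641557 0.04      ]
lid [0.48958923 0.04054301 0.1736    ]
ptr [0.41864806 0.06115481 0.03      ]
at [0.4905 0.0388 0.1355] [1.7998e+02 2.0000e-02 8.9930e+01] F [-0.6 -0.3 -2.4] gap 0.0505 -> rows [0.0034 0.0036 0.2238] -0.0004
```

```bash
python3 -m inch '[0.005,0.003,0.08,0,1, 0.005,0.003,0.14,0,1, 0.005,0.003,0.18,0,1, 0.005,0.003,0.2,0,1, 0.005,0.003,0.21,0,1, 0.005,0.003,0.218,0,1,0.005,0.003,0.218,0,1]'; python3 -c "
from h import *
to(.492,.0401,.046,90)"
```

```text
time: 5.0
tcp_pos: [0.4923, 0.0421, 0.0482]
tcp_rot: [180.0, -0.0, 90.0]
wrist_force: [-1.1, -0.3, -2.9]
finger_gap: 0.0507
finger_force: 64.8
at [0.4923 0.0421 0.0482] [179.96  -0.    90.04] F [-1.1 -0.3 -2.9] gap 0.0507 -> rows [-0.0049 -0.0008  0.0055] 0.0002
```

```bash
python3 -m inch '[0,0,0.0045,0,1, 0,0,0.0045,0,1, 0,0,0.0045,0,0.2, 0,0,0.0045,0,-0.4, 0,0,0.0045,0,-1, 0,0,0.0045,0,-1, 0,0,-0.1,0,-1, 0,0,-0.22,0,-1, 0,0,-0.3,0,-1,0,0,-0.3,0,-1]'; python3 -c "
from h import *
s=snap('wrist','w3.png')
to(.541,-.202,.13,90)"
```

```text
time: 6.0
tcp_pos: [0.4948, 0.0423, 0.1723]
tcp_rot: [179.5, -0.1, 90.1]
wrist_force: [0.3, -0.1, 0.1]
finger_gap: 0.0854
finger_force: 0.0
at [0.4934 0.0424 0.17  ] [ 1.7972e+02 -5.0000e-02  9.0070e+01] F [-0.1 -0.8 -0.2] gap 0.0853 -> rows [-0.6113  0.1177  0.1001] 0.0004
```

View pics/w3.png

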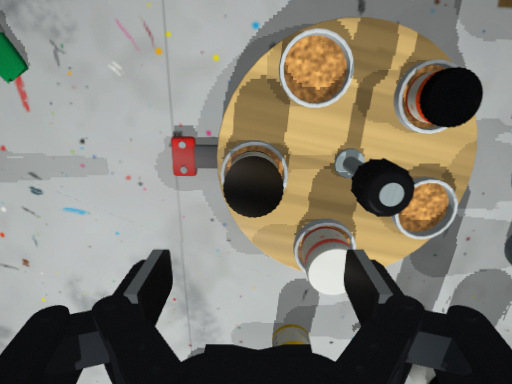

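The black jar now stands in the front ring (lid at (253,185)), and the left ring (316,68) is still empty. Next is the yellow jar.

```bash
python3 -m inch '[-0.613,0.118,0,0,-1, -0.613,0.118,0,0,-1, -0.613,0.118,0,0,-1, -0.613,0.118,0,0,-1, -0.613,0.118,0.1,0,-1, -0.613,0.118,0.25,0,-1, -0.613,0.118,0.37,0,-1, -0.613,0.118,0.387,0,-1, -0.613,0.118,0.387,0,-1]'; python3 -c "
from h import *
s=snap('top','t2.png')
to(.541,-.2025,.016,90)"
```

```text
time: 6.95
tcp_pos: [0.5358, -0.2017, 0.0082]
tcp_rot: [-179.5, -0.2, 90.0]
wrist_force: [0.6, -0.0, 0.5]
finger_gap: 0.0855
finger_force: 0.0
at [ 0.5375 -0.2023  0.0108] [-1.797e+02 -9.000e-02  9.004e+01] F [ 0.3 -0.4  0.4] gap 0.0856 -> rows [-0.0004  0.0086 -0.0131] 0.0002
```

```bash
python3 -m inch '[0,0.002,0,0,-1, 0,0.002,0,0,-1]'; python3 -c "
from h import *
to(.541,-.2025,.017,90)"
```

```text
time: 7.2
tcp_pos: [0.5416, -0.2032, 0.0148]
tcp_rot: [179.8, 0.1, 90.1]
wrist_force: [0.5, -0.0, -0.7]
finger_gap: 0.0854
finger_force: 0.0
at [ 0.5416 -0.2032  0.0148] [1.7983e+02 6.0000e-02 9.0080e+01] F [ 0.5 -0.  -0.7] gap 0.0854 -> rows [ 0.0017 -0.0014 -0.0055] 0.0005
```

```bash
python3 -m inch '[0,0,-0.005,0,0.5, 0,0,-0.005,0,0.8, 0,0,-0.005,0,1, 0,0,-0.005,0,1, 0,0,-0.005,0,1, 0,0,-0.005,0,1]'; python3 -c "
from h import *
to(.550,.143,.046,90)"
```

```text
time: 7.8
tcp_pos: [0.5412, -0.203, 0.0168]
tcp_rot: [179.9, 0.0, 90.1]
wrist_force: [-0.7, 1.7, 10.0]
finger_gap: 0.0502
finger_force: 60.5
at [ 0.5412 -0.203   0.0168] [1.7986e+02 3.0000e-02 9.0070e+01] F [-0.7  1.7 10. ] gap 0.0502 -> rows [ 0.865   0.0234 -0.0735] 0.0004
```

```bash
python3 -m inch '[0,0,-0.12,0,1, 0,0,-0.25,0,1, 0,0,-0.37,0,1, 0.1,0.02,-0.46,0,1, 0.865,0.023,-0.46,0,1, 0.865,0.023,-0.46,0,1, 0.865,0.023,-0.46,0,1, 0.865,0.023,-0.46,0,1, 0.865,0.023,-0.46,0,1, 0.865,0.023,-0.46,0,1]'; python3 -m inch '[0,0,0.1,0,1,0.017,0,0.15,0,1,0.017,0,0.15,0,1,0.017,0,0.15,0,1]'; python3 -c "
from h import *
s=snap('wrist','w4.png')
to(.550,.143,.046,90)"
```

```text
time: 8.8
tcp_pos: [0.5484, 0.1358, 0.1994]
tcp_rot: [180.0, -0.0, 90.1]
wrist_force: [2.2, -0.3, -1.7]
finger_gap: 0.0505
finger_force: 64.5
time: 9.2
tcp_pos: [0.5491, 0.1404, 0.1395]
tcp_rot: [-180.0, 0.0, 90.1]
wrist_force: [-0.5, -0.8, -1.2]
finger_gap: 0.0503
finger_force: 64.5
at [0.5498 0.1401 0.1402] [179.91  -0.    90.02] F [-0.1  0.1 -0.8] gap 0.0501 -> rows [7.300e-03 2.000e-04 2.355e-01] 0.0001
```

View pics/w4.png

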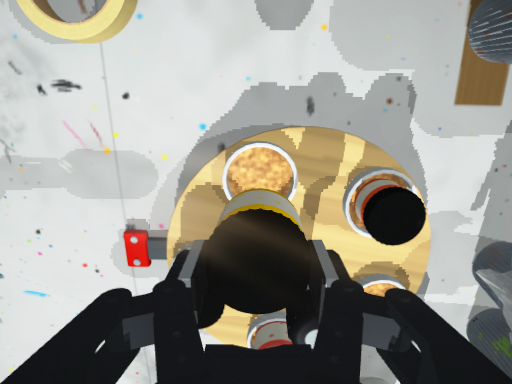

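The left ring sits at (260,179), directly ahead of the held yellow jar, the same layout as the first placing.

```bash
python3 -c "
from h import *
s=snap('wrist'); a=ray(s,260.5,179.5,.04); print(a)
x,y=(a[:2]+[.5500,.1424])/2; to(x,y-.0005,.0455,90)"
```

```text
[0.55140375 0.14539387 0.04      ]
at [0.5501 0.14   0.1405] [ 1.7987e+02 -2.0000e-02  9.0000e+01] F [ 0.5  0.2 -1.4] gap 0.0504 -> rows [0.0084 0.0011 0.2375] 0.0
```

```bash
python3 -m inch '[0.008,0.001,0.08,0,1, 0.008,0.001,0.14,0,1, 0.008,0.001,0.18,0,1, 0.008,0.001,0.205,0,1, 0.008,0.001,0.22,0,1, 0.008,0.001,0.23,0,1,0.008,0.001,0.234,0,1,0.008,0.001,0.234,0,1]'; python3 -c "
from h import *
to(.5507,.1434,.0455,90)"
```

```text
time: 10.1
tcp_pos: [0.5498, 0.1439, 0.0458]
tcp_rot: [180.0, -0.0, 90.1]
wrist_force: [-0.0, 0.4, -1.0]
finger_gap: 0.0503
finger_force: 64.5
at [0.5498 0.1439 0.0458] [ 1.7996e+02 -1.0000e-02  9.0060e+01] F [-0.   0.4 -1. ] gap 0.0503 -> rows [-0.0013  0.0023  0.0008] 0.0004
```

```bash
python3 -m inch '[0,0,0,0,0.2, 0,0,0,0,-0.4, 0,0,0,0,-1, 0,0,0,0,-1, 0,0,-0.1,0,-1, 0,0,-0.22,0,-1, 0,0,-0.33,0,-1, 0,0,-0.38,0,-1,0,0,-0.38,0,-1,0,0,-0.38,0,-1]'; python3 - <<'E'
from h import *
s=snap('wrist'); 
a=snap('scene')['pixels'][150:260,170:410]; a=cv2.resize(a,None,fx=2.2,fy=2.2,interpolation=cv2.INTER_CUBIC)
b=cv2.resize(s['pixels'],None,fx=.6,fy=.6)[:242] if 0 else s['pixels'][:300]
o=np.zeros((560,560,3),np.uint8); o[:242,:528]=a; o[250:550,:512]=b
cv2.imwrite('pics/c5.png',o[...,::-1])
to(.5905,.0515,.2,130)
E
```

```text
time: 11.1
tcp_pos: [0.5493, 0.144, 0.1974]
tcp_rot: [180.0, -0.0, 90.1]
wrist_force: [-0.6, -0.1, -0.3]
finger_gap: 0.0857
finger_force: 0.0
at [0.5486 0.1438 0.1961] [-1.7987e+02  4.0000e-02  9.0070e+01] F [-0.2  0.6 -0.2] gap 0.0855 -> rows [-0.2309  0.1045 -0.0099] -0.2218
```

View pics/c5.png

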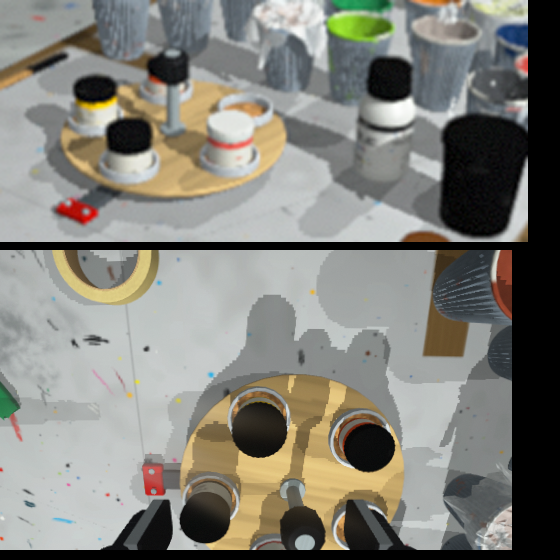

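Both jars stand upright in their rings, yellow on the left and black at the front, and the far pocket is empty. I'll go to the knob with yaw 130.

```bash
python3 -m inch '[-0.231,0.104,0,-0.222,-1, -0.231,0.104,0,-0.222,-1, -0.231,0.104,0,-0.222,-1, -0.231,0.104,0,-0.222,-1, -0.231,0.104,0,-0.222,-1, -0.231,0.104,0,-0.222,-1, -0.231,0.104,0,-0.222,-1, -0.231,0.104,0,-0.222,-1]'; python3 - <<'E'
from h import *
s=manip.snapshot('top');p=s['pixels']
cv2.imwrite('pics/t6.png',cv2.resize(p[100:250,170:330],None,fx=3.5,fy=3.5,interpolation=cv2.INTER_CUBIC)[...,::-1])
to(.5905,.0515,.087,130)
E
```

```text
time: 12.0
tcp_pos: [0.5908, 0.0516, 0.1968]
tcp_rot: [-179.9, -0.0, 129.9]
wrist_force: [-0.8, -0.3, -0.3]
finger_gap: 0.0854
finger_force: 0.0
at [0.5909 0.0517 0.197 ] [-1.7996e+02 -2.0000e-02  1.2994e+02] F [ 0.9  0.7 -0.6] gap 0.0855 -> rows [ 2.000e-04 -9.000e-04  2.749e-01] -0.0003
```

```bash
python3 -m inch '[0,0,0.1,0,-1, 0,0,0.2,0,-1, 0,0,0.27,0,-1, 0,0,0.27,0,-1, 0,0,0.27,0,0.3, 0,0,0.27,0,0.7, 0,0,0.27,0,1, 0,0,0.27,0,1,0,0,0.27,0,1,0,0,0.27,0,1]'; python3 - <<'E'
from h import *
to(.5905,.0515,.087,50)
E
```

```text
time: 13.05
tcp_pos: [0.5931, 0.0523, 0.0918]
tcp_rot: [179.7, 0.1, 130.0]
wrist_force: [0.5, 1.7, 5.9]
finger_gap: 0.0367
finger_force: 59.9
at [0.5931 0.0523 0.0918] [1.7973e+02 1.3000e-01 1.3003e+02] F [0.5 1.7 5.9] gap 0.0367 -> rows [ 0.0028 -0.0063  0.0119] 0.4446
```

```bash
python3 -m inch '[0,0,0,0.04,1, 0,0,0,0.085,1, 0,0,0,0.13,1, 0,0,0,0.175,1, 0,0,0,0.22,1, 0,0,0,0.265,1, 0,0,0,0.31,1, 0,0,0,0.35,1,0,0,0,0.39,1,0,0,0,0.42,1]'; python3 -m inch '[0,0,0,0.012,1, 0,0,0,0.023,1,0,0,0,0.023,1,0,0,0,0.023,1]';  python3 - <<'E'
from h import *
s=manip.snapshot('top');p=s['pixels']
cv2.imwrite('pics/t7.png',cv2.resize(p[100:250,170:330],None,fx=3.5,fy=3.5,interpolation=cv2.INTER_CUBIC)[...,::-1])
to(.5905,.0515,.087,50)
c,a=blob(s,229,200,p.astype(int).min(2)>170,16); print(c,a,ray(s,*c,.083))
E
```

```text
time: 14.05
tcp_pos: [0.5906, 0.0522, 0.0917]
tcp_rot: [-180.0, -0.1, 54.2]
wrist_force: [-8.0, 1.5, 13.1]
finger_gap: 0.0373
finger_force: 60.6
time: 14.45
tcp_pos: [0.5905, 0.0523, 0.0917]
tcp_rot: [-179.9, -0.1, 50.3]
wrist_force: [-8.7, 2.3, 13.8]
finger_gap: 0.0368
finger_force: 60.8
at [0.5905 0.0522 0.0917] [-1.7994e+02 -1.0000e-01  5.0310e+01] F [-7.7  1.5 13.7] gap 0.037 -> rows [-0.0014  0.0011  0.0118] 0.0017
[229.875      198.36956522] 184 [0.4911162  0.05053758 0.083     ]
```

View pics/t7.png

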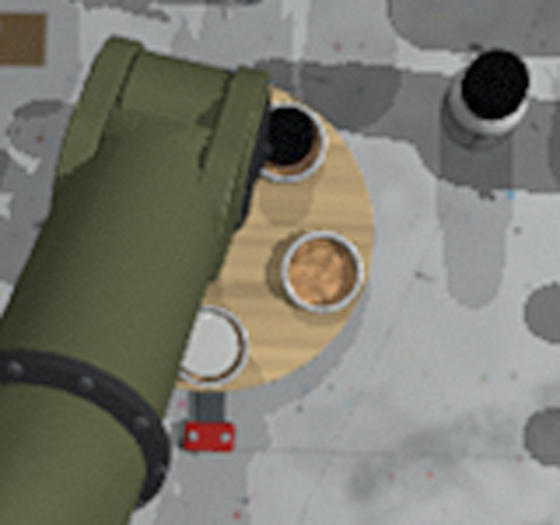

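The red jar's white lid (212,342 in the crop) is lined up with the pointer (209,437) but partly hidden by the arm. I'll check the angle from the empty ring at (321,271).

```bash
python3 - <<'E'
from h import *
s=manip.snapshot('top')
a=ray(s,170+321/3.5,100+271/3.5,.04); d=a[:2]-[.5914,.0514]; print(a,np.degrees(np.arctan2(d[1],d[0]))-72+360,np.hypot(*d))
o=manip.observe();print(o['finger_force'],o['joint_vel'].round(2))
for t in [(229.2,224.4)]: q=ray(s,*t,.02)[:2]-[.5914,.0514];print(np.degrees(np.arctan2(q[1],q[0])))
E
```

```text
[ 0.558113   -0.04156764  0.04      ] 178.30012696545433 0.0987471854066472
60.760225269477814 [ 0.03  0.01 -0.13 -0.03  0.1   0.07  0.13]
178.959274519958
```

```bash
python3 -m inch '[0,0,0,0,1, 0,0,0,0,1, 0,0,0,0,1, 0,0,0,0,1]'; python3 -c "
from bench import manip
print(manip.close_job())"
```

```text
time: 14.95
tcp_pos: [0.5905, 0.0523, 0.0917]
tcp_rot: [-179.9, -0.1, 50.3]
wrist_force: [-9.0, 2.0, 13.5]
finger_gap: 0.0367
finger_force: 60.8
the job is handed in; nothing more can be done
None
```

The job is handed in at 14.95 s: the black and yellow jars stand in pockets, teal was left untouched, and the red jar measured within about 1° of the pointer with the knob still gripped (about 61 N per pad); no verdict came back.

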